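# Bring the tube rotator's loading arm to the top

## Robot

A 7-joint arm with a two-finger parallel gripper is mounted at the origin on a cart in front of the work surface, level with it; the furniture and walls round the work are solid. World frame = base frame: x ahead of the robot, y to its left, z up, the work surface at z = 0. Lengths are in m, angles in rad, forces in N, time in s.
With the tool pointing down it reaches from about 0.35 to 0.9 m from the base axis. Payload 8.1 kg.
Tool frame: the origin (TCP) lies at the very end of the fingers, on their centre line; the grasp point (between the pads) lies 19 mm behind it; z points along the fingers, y is the direction in which the jaws open and shut (so a half turn about z gives the same grasp; the last joint's range is limited). The gripper opens to 92 mm and grips with 3 to 60 N. Pads are 19 mm wide; open, the fingers measure 130 mm over their backs; the gripper's body (75 mm by 190 mm) begins 47 mm behind the grasp point.
Start: joints at [1.089, 0.434, 0.025, 1.573, -0.012, 1.134, -0.075], TCP at [0.231, -0.581, 0.227] pointing down, gripper open.
Joint ranges: [-2.62, 2.62], [-0.44, 2.09], [-1.27, 1.32], [0.08, 2.57], [-1.32, 4.46], [0.12, 2], [-2.74, 2.74]. Speed limits (rad/s): [2.22, 2.22, 3.01, 3.01, 3.14, 3.14, 3.14].

## Interface

Orientations are given as a rotation vector (axis times angle).
In Python, from cell import observe, get_image, sign_off gives the robot as it stands.
- The arm moves only by the tool arm_command, never from a script. Its argument "deltas" is a list of rows, each an object with "xyz": the shift along the tool's x, y, z in cm, a list of three; "turn": the turn about the tool's z in degrees; "jaw": the closure in counts, from 0 (fully open) to 255 (shut). A call has 1 to 5 rows; each row is the pose to reach, as a shift and turn from the pose measured when the call began, along the tool's axes at that moment; what a row does not reach only later rows make up. A row lasts 1/12 s, in which the tool goes at most 41.7 mm and 7.16 degrees, less where a joint would pass 70% of its speed; a pose out of reach is approached as far as the arm can. A call with a gripper value outside its range is refused whole. The fingers move at their own pace and stop on an object; "force" is the grip in N (left out, the last holds). Time passes only in rows, so rows that repeat a pose let the fingers close. It gives the time, the measured TCP pose, the force and the opening at its end, in the units of the state.
- observe(): the state, without advancing time (a new reading comes with each control period).
- get_image(name): name is "scene" or "top" or "wrist"; returns a dict with "frame" (384x512x3 uint8, red, green, blue), "depth" (384x512 float32, m along the optical axis (not along the pixel's ray), 0 where there is no reading), "camera_matrix" (3x3 intrinsics, pixels), "cam_to_world" (4x4, takes a point from camera to world coordinates). Camera axes: x right, y up, looking along -z (the intrinsics and any distortion apply to the point x, -y, -z); pixel columns grow to the right and rows downward; lengths in m; the calibration is good to about 2 mm. The wrist camera is an equidistant fisheye: a pixel r from the principal point sees the ray r / f radians off the axis. A picture is of the moment at which its call begins.
- sign_off(): hands the job in, once; it reports no verdict.
The state is a dict: "clock": time; "joints": joint angles; "dq": joint speeds; "joint_efforts": joint torques, N m; "position": TCP position; "ee_rot": TCP orientation; "force": force on the tool from outside, world axes, zero at the start; "ft_torque": the same for the moment, N m; "width": opening from 0.0 (shut) to 1.0 (fully open).
Only numpy, scipy, OpenCV 4.12 (cv2) and the standard library are available. Lean on these libraries where they do the work, as an engineer would, in place of code of your own. Each camera call takes 0.05 s, during which the arm holds its last target.

## Task

Turn the wheel of the tube rotator by gently pushing its arms round with the fingertips until the orange loading arm points straight up, and leave it standing there. Do not grip the arms or fling the wheel round, and leave the beaker, the bottle and the vial beside it where they stand.

Things in the scene. Friction and masses are not known exactly. Their poses are not given: they have to be found in the camera images.
- rotator: Tube rotator fixed to the worktop: white base 200 x 150 mm (20 mm high), white motor housing, upright six-armed wheel. Origin on the worktop below the wheel's centre; x along the axle from the wheel's front to the rear, y left seen from the front, z up. Axle at z = 160 mm; arms turn in the plane x = 0. Housing x 34 to 120, y +-43, top z 185 mm.
- wheel (a joint): Wheel angle about its axle, rad: 0 (or any whole turn, 6.283) with the orange arm straight up; grows as the wheel turns clockwise seen from the front (its top goes to the rotator's -y). Turns several turns either way against a light steady friction (0.08 N m, about 1 N at an arm's end), balanced, stays where left. An arm leaning over 40 degrees may bind if pushed only sideways: follow its arc.
- orange_arm (a point): The loading arm, all orange. Origin on the axle, z out along the arm, x along the axle to the rear. A bar 12 mm wide (y), 14 mm thick (x), ending at z = 130 mm, its last 26 mm a cap 14 mm wide, 16 mm thick. Tube clip on its front (x -7 to -28 mm), 24 mm wide, at z = 45 to 79 mm. Wheel hub: radius 30 mm.
- metal_arm_1 (a point): Bare metal arm with grey cap and clip, of the same shape and axes as the orange arm, 60 degrees clockwise from the orange arm seen from the front. Origin on the axle.
- metal_arm_2 (a point): Bare metal arm with grey cap and clip, of the same shape and axes as the orange arm, 120 degrees clockwise from the orange arm seen from the front. Origin on the axle.
- metal_arm_3 (a point): Bare metal arm with grey cap and clip, of the same shape and axes as the orange arm, 180 degrees clockwise from the orange arm seen from the front. Origin on the axle.
- metal_arm_4 (a point): Bare metal arm with grey cap and clip, of the same shape and axes as the orange arm, 240 degrees clockwise from the orange arm seen from the front. Origin on the axle.
- metal_arm_5 (a point): Bare metal arm with grey cap and clip, of the same shape and axes as the orange arm, 300 degrees clockwise from the orange arm seen from the front. Origin on the axle.
- beaker: Whitish plastic beaker, 64 mm wide, 78 mm high, standing left of the rotator. Origin at the centre of its underside, z up. Leave alone.
- white_bottle: White bottle with red cap, 49 mm wide, 110 mm high, standing right of the rotator. Origin at the centre of its underside, z up. Leave alone.
- vial: Small vial with white cap, 23 mm wide, 48 mm high, standing in front of the rotator. Origin at the centre of its underside, z up. Leave alone.

How it is judged:
By the outcome, as a careful person would: the job done as asked, in the order asked, and still so for the second after the job is handed in, with the robot touching nothing.
It also fails if it takes over 54 s, if anything falls off the work surface, if the arm or the gripper's body presses on something with over 40 N, if the wrist force passes 120 N, or if a joint passes its speed limit or range.

## Working session

There is one attempt and no reset: what is moved stays moved. The work goes in short steps, Python scripts to look and compute and a tool call to move; the robot and the scene stay as the last step left them, time stands still between calls to the robot, and variables do not carry over. Pictures are saved under pics/ and viewed, and the job is handed in when it is done.

Besides the shell and the picture viewer there is one more tool, called after ">>>" by a JSON object that holds its "op" and its "data", one argument or row to a line. arm_command: Moves the arm, as the interface text tells. Its arguments: {"type":"object","properties":{"deltas":{"type":"array","items":{"type":"object","properties":{"xyz":{"type":"array","items":{"type":"number"}},"turn":{"type":"number"},"jaw":{"type":"number"}}}},"force":{"type":"number"}},"required":["deltas"]}

```bash
mkdir -p pics; ls; python3 - <<'E'
from cell import *
import cv2
s=observe();print(s)
for n in("scene","top","wrist"):
    d=get_image(n);cv2.imwrite(f"pics/{n}0.png",d["frame"][:,:,::-1]);print(n,d["camera_matrix"],d["cam_to_world"])
E
```

```text
pics
{'clock': 0.0, 'joints': array([ 1.0894092 ,  0.43524633,  0.02495076,  1.57411688, -0.0116047 ,
        1.13399441, -0.07510548]), 'dq': array([ 1.29722363e-03,  2.88402838e-03, -4.82480453e-04, -4.71585681e-05,
       -1.44879960e-03, -1.57118126e-03, -7.09335854e-05]), 'joint_efforts': array([-1.74789857e-04, -6.67858815e+01,  9.84864347e-01, -3.14461613e+01,
       -6.05223561e-02,  4.29577637e-02,  1.71729807e-04]), 'position': array([ 0.23088639, -0.58022521,  0.22592256]), 'ee_rot': array([-3.08390077e+00, -5.91064495e-01,  6.83140470e-04]), 'force': array([-1.04807595,  0.68916718,  0.4374388 ]), 'ft_torque': array([ 0.01812812, -0.06207276,  0.01911335]), 'width': 1.0013333026132658}
scene [[497.62936464   0.         258.94137877]
 [  0.         497.62936464 193.35947738]
 [  0.           0.           1.        ]] [[-0.40027896  0.35261914 -0.84583479 -0.47425143]
 [-0.91625605 -0.13802401  0.37606412  0.50385609]
 [ 0.0158619   0.9255318   0.37833753  0.58524298]
 [ 0.          0.          0.          1.        ]]
top [[406.21554371   0.         248.58273852]
 [  0.         406.21554371 195.34847542]
 [  0.           0.           1.        ]] [[-0.00904811  0.98340723 -0.18118597  0.34577672]
 [-0.99991767 -0.0072492   0.0105883   0.05319152]
 [ 0.00909915  0.18126686  0.98339185  1.03276441]
 [ 0.          0.          0.          1.        ]]
wrist [[297.31863964   0.         258.30007911]
 [  0.         297.31863964 190.73741688]
 [  0.           0.           1.        ]] [[ 0.37045671  0.89411477  0.25163587  0.29810459]
 [-0.92884686  0.3572756   0.09796761 -0.55402179]
 [-0.00230907 -0.27002395  0.96285084  0.38289017]
 [ 0.          0.          0.          1.        ]]
```

View pics/scene0.png

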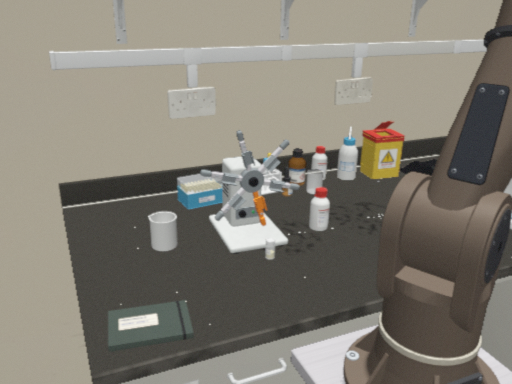

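View pics/top0.png

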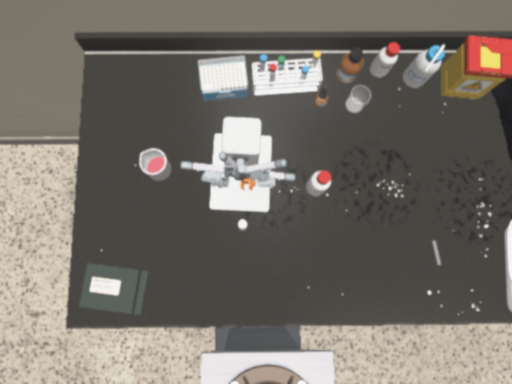

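The scene picture shows the wheel at about (253,180), with the orange arm pointing nearly straight down to about (262,215). The beaker is at (163,231), the bottle at (320,210) and the vial at (270,250). Next I'll measure these with depth.

```bash
cat > h.py <<'E'
from cell import *
import numpy as np, cv2
def cloud(d):
    K=d["camera_matrix"];Z=d["depth"];h,w=Z.shape
    u,v=np.meshgrid(np.arange(w),np.arange(h))
    P=np.stack([(u-K[0,2])/K[0,0]*Z,-(v-K[1,2])/K[1,1]*Z,-Z],-1)
    M=d["cam_to_world"]
    W=P@M[:3,:3].T+M[:3,3]; W[Z<=0]=np.nan
    return W
def orange(f):
    h=cv2.cvtColor(f,cv2.COLOR_RGB2HSV)
    return (h[...,0]>5)&(h[...,0]<18)&(h[...,1]>180)&(h[...,2]>120)
E
python3 - <<'E'
from h import *
s=get_image("scene");t=get_image("top")
for n,d in(("scene",s),("top",t)):
    W=cloud(d);f=d["frame"]
    x,y,z=W[...,0],W[...,1],W[...,2]
    roi=(abs(y-.06)<.25)&(x>.3)&(x<.75)
    # housing top
    m=roi&(abs(z-.185)<.006)&(f.min(-1)>150)
    p=W[m];print(n,"ztop",len(p),np.percentile(p,[2,50,98],axis=0).round(4).tolist() if len(p) else 0)
    m=roi&(abs(z-.02)<.005)&(f.min(-1)>150)
    p=W[m][:,:2].astype(np.float32);print("base",len(p),cv2.minAreaRect(p*1000), np.percentile(p,[1,99],axis=0).round(3).tolist())
    m=roi&orange(f)&(z<.3);p=W[m]
    print("orange",len(p),np.nanpercentile(p,[2,50,98],axis=0).round(4).tolist())
    m=roi&(z>.03)
    lab,L=cv2.connectedComponents((m).astype(np.uint8))
    for i in range(1,lab):
        p=W[L==i]
        if len(p)>40: print(i,len(p),p.min(0).round(3),p.max(0).round(3))
for n,d,r in(("s",s,(110,260,190,340)),("t",t,(100,245,130,345))):
    c=d["frame"][r[0]:r[1],r[2]:r[3],::-1];cv2.imwrite(f"pics/{n}1.png",cv2.resize(c,None,fx=3.7,fy=3.7,interpolation=cv2.INTER_CUBIC))
E
```

```text
scene ztop 392 [[0.5396, 0.0253, 0.1795], [0.6024, 0.0812, 0.185], [0.6687, 0.1591, 0.1902]]
base 1573 ((578.3790283203125, 73.55372619628906), (416.4934997558594, 222.08328247070312), 59.458518981933594) [[0.45, -0.129], [0.676, 0.297]]
orange 161 [[0.5308, 0.0335, 0.0449], [0.5502, 0.0463, 0.1007], [0.5573, 0.0619, 0.1265]]
1 3599 [ 0.528 -0.061  0.03 ] [0.677 0.191 0.287]
2 530 [ 0.53  -0.149  0.03 ] [ 0.575 -0.103  0.112]
3 703 [0.573 0.244 0.03 ] [0.643 0.307 0.08 ]
4 90 [0.446 0.05  0.03 ] [0.469 0.071 0.05 ]
top ztop 1652 [[0.5398, 0.0203, 0.1799], [0.6247, 0.0658, 0.1852], [0.674, 0.1452, 0.1902]]
base 2030 ((598.3013916015625, 146.360107421875), (317.9343566894531, 199.49261474609375), 87.37554168701172) [[0.495, -0.014], [0.69, 0.299]]
orange 0 [nan, nan, nan]
1 3668 [ 0.529 -0.06   0.039] [0.681 0.189 0.288]
2 399 [0.575 0.244 0.03 ] [0.639 0.306 0.082]
3 416 [ 0.532 -0.155  0.03 ] [ 0.582 -0.105  0.115]
4 68 [0.446 0.049 0.031] [0.467 0.069 0.051]
  return np.nanmean(a, axis, out=out, keepdims=keepdims)
```

View pics/s1.png

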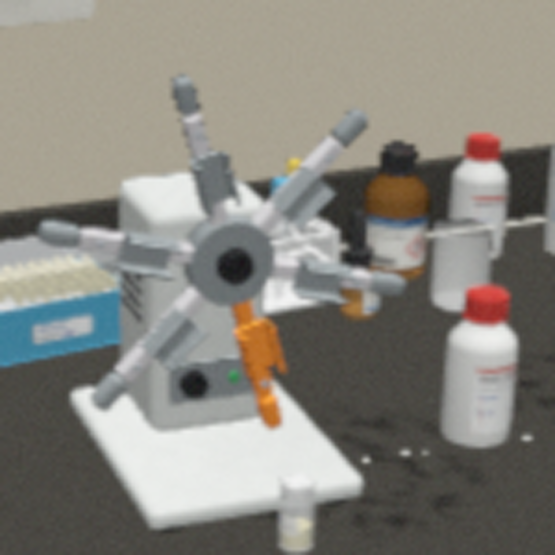

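View pics/t1.png

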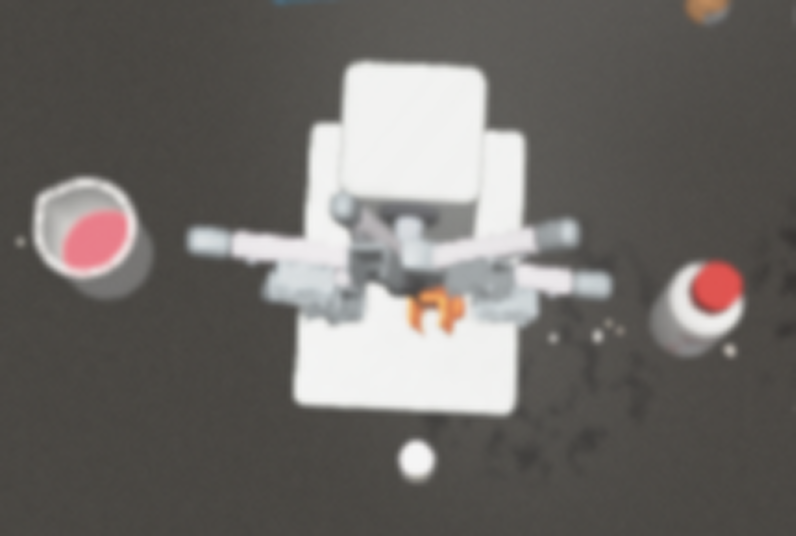

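```bash
python3 - <<'E'
from h import *
t=get_image("top");s=get_image("scene")
W=cloud(t);f=t["frame"];x,y,z=W[...,0],W[...,1],W[...,2]
m=(abs(z-.185)<.004)&(f.min(-1)>150)&(x>.585)&(x<.7)&(abs(y-.07)<.08)
p=W[m][:,:2].astype(np.float32)*1000;r=cv2.minAreaRect(p);print("house",r,cv2.boxPoints(r).round(1).tolist())
m=(abs(z-.02)<.005)&(f.min(-1)>150)&(x>.46)&(x<.7)&(abs(y-.065)<.11)
p=W[m][:,:2].astype(np.float32)*1000;r=cv2.minAreaRect(p);print("base",r,cv2.boxPoints(r).round(1).tolist())
# wheel points
for n,d in(("t",t),("s",s)):
    W=cloud(d);x,y,z=W[...,0],W[...,1],W[...,2]
    m=(x>.5)&(x<.6)&(y>-.09)&(y<.22)&(z>.035)&(z<.32)
    q=W[m]
    print(n)
    for a,b in((.22,.33),):
        pass
    for lo in np.arange(-.07,.2,.02):
        k=q[(q[:,1]>lo)&(q[:,1]<lo+.02)]
        if len(k): print(round(lo+.01,3),len(k),"xmed",np.median(k[:,0]).round(3),"z",np.percentile(k[:,2],[2,50,98]).round(3))
E
```

```text
house ((636.7440185546875, 59.59539031982422), (81.29878997802734, 81.83030700683594), 86.40855407714844) [[593.4000244140625, 21.600000381469727], [675.0, 16.5], [680.0999755859375, 97.5999984741211], [598.5, 102.69999694824219]]
base ((594.3597412109375, 62.13063049316406), (149.40823364257812, 198.88113403320312), 86.87481689453125) [[491.0, -7.0], [689.5999755859375, -17.899999618530273], [697.7000122070312, 131.3000030517578], [499.1000061035156, 142.10000610351562]]
t
-0.06 33 xmed 0.552 z [0.131 0.134 0.14 ]
-0.04 59 xmed 0.554 z [0.132 0.138 0.231]
-0.02 154 xmed 0.553 z [0.139 0.242 0.256]
0.0 215 xmed 0.546 z [0.133 0.206 0.242]
0.02 267 xmed 0.548 z [0.05  0.203 0.224]
0.04 329 xmed 0.558 z [0.071 0.171 0.211]
0.06 314 xmed 0.558 z [0.09  0.175 0.223]
0.08 277 xmed 0.557 z [0.124 0.216 0.28 ]
0.1 264 xmed 0.552 z [0.105 0.178 0.287]
0.12 197 xmed 0.545 z [0.102 0.184 0.192]
0.14 127 xmed 0.557 z [0.169 0.188 0.193]
0.16 76 xmed 0.564 z [0.076 0.191 0.198]
0.18 67 xmed 0.565 z [0.19  0.197 0.201]
s
-0.06 18 xmed 0.55 z [0.124 0.131 0.136]
-0.04 41 xmed 0.55 z [0.125 0.134 0.14 ]
-0.02 84 xmed 0.55 z [0.131 0.24  0.254]
0.0 163 xmed 0.548 z [0.132 0.204 0.242]
0.02 229 xmed 0.548 z [0.045 0.186 0.223]
0.04 453 xmed 0.553 z [0.038 0.106 0.209]
0.06 471 xmed 0.555 z [0.039 0.112 0.19 ]
0.08 566 xmed 0.556 z [0.04  0.169 0.252]
0.1 430 xmed 0.557 z [0.042 0.155 0.284]
0.12 189 xmed 0.551 z [0.097 0.129 0.189]
0.14 166 xmed 0.558 z [0.076 0.17  0.191]
0.16 75 xmed 0.561 z [0.07  0.183 0.193]
0.18 57 xmed 0.561 z [0.185 0.194 0.199]
0.2 4 xmed 0.566 z [0.19  0.191 0.195]
```

The wheel is centred at about (0.560, 0.064, 0.160), with the rotator turned about -3.2° in yaw. Housing and base agree on that. The orange arm is about 165° clockwise from up, so I'll push the wheel 165° counter-clockwise by moving the upper arms left with closed fingertips. The jaw axis will lie along the axle.

```bash
cat >> h.py <<'E'
from scipy.spatial.transform import Rotation as Ro
YAW=np.deg2rad(-3.2);C=np.array([.560,.064,.160])
RX=np.array([np.cos(YAW),np.sin(YAW),0]);RY=np.array([-np.sin(YAW),np.cos(YAW),0])
def where():
    s=observe();p=s["position"]-C;R=Ro.from_rotvec(s["ee_rot"]).as_matrix()
    print("t",round(s["clock"],2),"rot frame mm x,y,z(rel axle)",(1000*np.array([p@RX,p@RY,p[2]])).round(1),"toolx yaw",np.rad2deg(np.arctan2(R[1,0],R[0,0])).round(2),"tilt",R[2,2].round(5),"F",s["force"].round(1),"j",s["joints"].round(2))
    return s,R
def to(x,y,z):
    s,R=where()
    w=C+RX*x/1e3+RY*y/1e3+np.array([0,0,z/1e3])
    print("shift cm",(100*R.T@(w-s["position"])).round(2),"turn",-(86.8-np.rad2deg(np.arctan2(R[1,0],R[0,0]))).__round__(2))
E
python3 -c "
from h import *
to(0,0,190)"
```

```text
t 0.35 rot frame mm x,y,z(rel axle) [-292.4 -662.    66.6] toolx yaw 21.7 tilt -1.0 F [-0.5  0.5  0.9] j [ 1.09  0.43  0.02  1.57 -0.01  1.13 -0.08]
shift cm [ 54.4  -47.73 -12.33] turn -65.1
```

>>> {"op": "arm_command", "data": {
  "deltas": [
    {"xyz": [0,0,-4],"turn": 0,"jaw": 255},
    {"xyz": [0,0,-8],"turn": 0,"jaw": 255},
    {"xyz": [2,0,-12],"turn": -7,"jaw": 255},
    {"xyz": [5,-2,-14],"turn": -14,"jaw": 255},
    {"xyz": [8,-5,-15],"turn": -21,"jaw": 255}
  ],
  "force": 10
}}

```text
clock: 0.77
position: [0.2864, -0.5096, 0.3789]
ee_rot: [2.919, 1.147, 0.001]
force: [1.2, 0.5, -0.6]
width: 0.688
```

```bash
python3 -c "
from h import *
to(0,0,200)"
```

```text
t 0.77 rot frame mm x,y,z(rel axle) [-241.1 -588.   218.9] toolx yaw 42.88 tilt -0.99999 F [ 1.2  0.5 -0.6] j [ 1.02  0.29 -0.07  1.42  0.02  1.43  0.13]
shift cm [ 59.08 -23.43   1.71] turn -43.92
```

>>> {"op": "arm_command", "data": {
  "deltas": [
    {"xyz": [3.5,-1.5,0],"turn": -7,"jaw": 255},
    {"xyz": [7,-3,0],"turn": -14,"jaw": 255},
    {"xyz": [10.5,-4.5,0],"turn": -21,"jaw": 255},
    {"xyz": [14,-6,0],"turn": -28,"jaw": 255},
    {"xyz": [17.5,-7.5,0],"turn": -35,"jaw": 255}
  ]
}}

```text
clock: 1.18
position: [0.364, -0.3337, 0.3786]
ee_rot: [2.433, 1.978, -0.002]
force: [2.0, -0.2, 0.7]
width: 0.327
```

```bash
python3 -c "
from h import *
to(0,0,200)"
```

```text
t 1.18 rot frame mm x,y,z(rel axle) [-173.5 -408.   218.6] toolx yaw 78.22 tilt -0.99998 F [ 2.  -0.2  0.7] j [ 0.86  0.14 -0.26  1.61  0.04  1.39  0.39]
shift cm [42.94 11.07  1.71] turn -8.58
```

>>> {"op": "arm_command", "data": {
  "deltas": [
    {"xyz": [3.9,1.0,0],"turn": -3,"jaw": 255},
    {"xyz": [7.8,2.0,0],"turn": -6,"jaw": 255},
    {"xyz": [11.6,3.0,0],"turn": -8.6,"jaw": 255},
    {"xyz": [15.4,4.0,0],"turn": -8.6,"jaw": 255},
    {"xyz": [19.2,5.0,0],"turn": -8.6,"jaw": 255}
  ]
}}

```text
clock: 1.6
position: [0.4525, -0.1542, 0.3783]
ee_rot: [2.277, 2.155, -0.002]
force: [1.6, -0.7, 0.4]
width: 0.009
```

```bash
python3 -c "
from h import *
to(0,0,200)"
```

```text
t 1.6 rot frame mm x,y,z(rel axle) [ -95.2 -223.8  218.3] toolx yaw 86.82 tilt -0.99998 F [ 1.6 -0.7  0.4] j [ 0.61  0.13 -0.44  1.63  0.06  1.39  0.1 ]
shift cm [22.39  9.52  1.74] turn 0.02
```

>>> {"op": "arm_command", "data": {
  "deltas": [
    {"xyz": [3.8,1.6,0]},
    {"xyz": [7.6,3.2,0]},
    {"xyz": [11.4,4.8,0.3]},
    {"xyz": [15.2,6.5,0.6]},
    {"xyz": [19,8.1,1]}
  ]
}}

```text
schema error: expected keys xyz, turn, jaw
```

>>> {"op": "arm_command", "data": {
  "deltas": [
    {"xyz": [2,1,0]},
    {"xyz": [2.8,1.4,0.5]},
    {"xyz": [2.8,1.4,0.5]}
  ]
}}

```text
schema error: expected keys xyz, turn, jaw
```

```bash
python3 -c "
from h import *
to(0,0,95)
for n in('scene','top'):
    cv2.imwrite(f'pics/{n}2.png',get_image(n)['frame'][60:300,100:400,::-1].repeat(2,0).repeat(2,1))"
```

```text
t 1.6 rot frame mm x,y,z(rel axle) [ -95.2 -223.8  218.3] toolx yaw 86.82 tilt -0.99998 F [ 1.6 -0.7  0.4] j [ 0.61  0.13 -0.44  1.63  0.06  1.39  0.1 ]
shift cm [22.45  9.48 12.24] turn 0.02
```

>>> {"op": "arm_command", "data": {
  "deltas": [
    {"xyz": [3.8,1.6,0],"turn": 0,"jaw": 255},
    {"xyz": [7.6,3.2,0],"turn": 0,"jaw": 255},
    {"xyz": [11.4,4.8,0.3],"turn": 0,"jaw": 255},
    {"xyz": [15.2,6.5,0.6],"turn": 0,"jaw": 255},
    {"xyz": [19,8.1,1],"turn": 0,"jaw": 255}
  ]
}}

```text
clock: 2.12
position: [0.5422, 0.0329, 0.369]
ee_rot: [2.268, 2.165, 0.003]
force: [1.6, -0.4, 0.2]
width: 0.008
```

>>> {"op": "arm_command", "data": {
  "deltas": [
    {"xyz": [2,1,0],"turn": 0,"jaw": 255},
    {"xyz": [2.8,1.4,0.5],"turn": 0,"jaw": 255},
    {"xyz": [2.8,1.4,0.5],"turn": 0,"jaw": 255}
  ]
}}

```text
clock: 2.37
position: [0.5576, 0.0621, 0.3628]
ee_rot: [2.266, 2.17, 0.002]
force: [-0.8, -0.9, 0.2]
width: 0.006
```

```bash
python3 -c "
from h import *
to(0,0,95)
for n in('scene','top'):
    cv2.imwrite(f'pics/{n}2.png',get_image(n)['frame'][60:300,100:400,::-1].repeat(2,0).repeat(2,1))"
```

```text
t 2.37 rot frame mm x,y,z(rel axle) [ -2.3  -2.  202.8] toolx yaw 87.53 tilt -0.99999 F [-0.8 -0.9  0.2] j [ 0.22  0.31 -0.58  1.47  0.17  1.41 -0.41]
shift cm [ 0.22  0.19 10.78] turn 0.73
```

View pics/scene2.png

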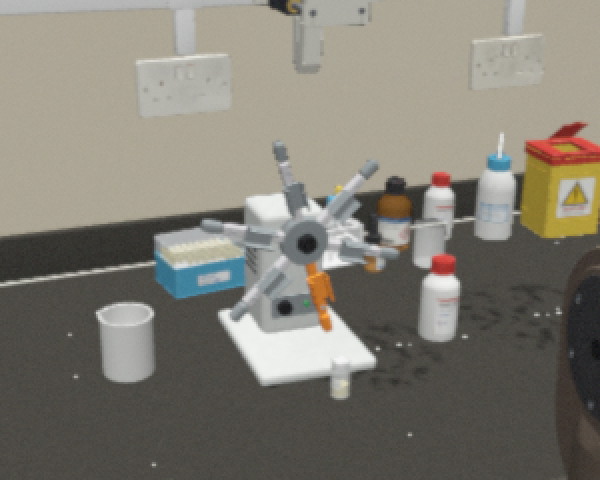

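View pics/top2.png

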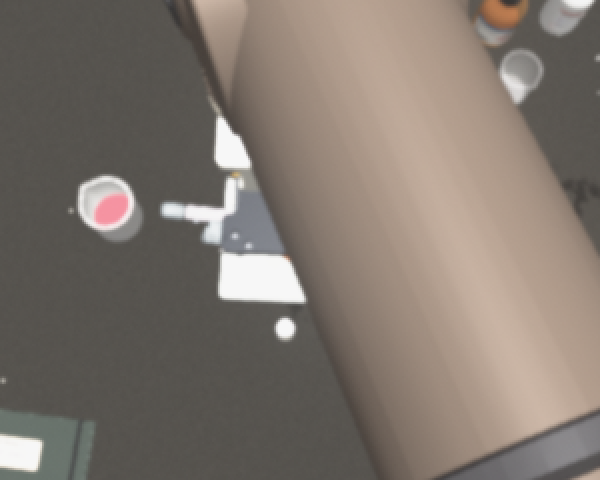

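The scene picture shows the closed fingertips above the wheel at (308,68), with the wheel unmoved. I'll insert them just right of the upper arm, which stands at 15°. I also want an angle estimator.

```bash
cat >> h.py <<'E'
def wheel(n="scene"):
    d=get_image(n);W=cloud(d)-C;x=W@RX;y=W@RY;z=W[...,2]
    r=np.hypot(y,z)
    m=(abs(x)<.013)&(r>.085)&(r<.134)&(z>-.125)
    ph=np.arctan2(y[m],z[m])
    a=np.rad2deg(np.angle(np.exp(6j*ph).mean()))/6
    o=orange(d["frame"])&(abs(x)<.02)&(r<.14)&(r>.03)
    oo=np.rad2deg(np.arctan2(y[o].mean(),z[o].mean())) if o.sum()>5 else None
    oc=orange(d["frame"])&(abs(x)<.013)&(r<.134)&(r>.085)
    ot=np.rad2deg(np.arctan2(y[oc].mean(),z[oc].mean())) if oc.sum()>5 else None
    print(n,"n",m.sum(),"arm phase CCW mod60",a.round(2),"orange",oo,"orange tip",ot,oc.sum())
    return d
E
python3 -c "
from h import *
wheel();where()"
```

```text
scene n 608 arm phase CCW mod60 15.03 orange -164.2526941050091 orange tip -165.864359927816 27
t 2.52 rot frame mm x,y,z(rel axle) [ -2.4  -6.  204. ] toolx yaw 87.2 tilt -0.99998 F [-0.9 -0.3 -0.3] j [ 0.22  0.3  -0.58  1.47  0.17  1.41 -0.41]
```

>>> {"op": "arm_command", "data": {
  "deltas": [
    {"xyz": [0,0.2,3.5],"turn": 0.7,"jaw": 255},
    {"xyz": [0,0.2,7],"turn": 0.7,"jaw": 255},
    {"xyz": [0,0.2,10],"turn": 0.7,"jaw": 255},
    {"xyz": [0,0.2,10.8],"turn": 0.7,"jaw": 255},
    {"xyz": [0,0.2,10.8],"turn": 0.7,"jaw": 255}
  ]
}}

```text
clock: 2.93
position: [0.5584, 0.0552, 0.2545]
ee_rot: [2.287, 2.146, -0.005]
force: [-0.5, 0.6, -0.2]
width: 0.003
```

```bash
python3 -c "
from h import *
wheel();where()"
```

```text
scene n 683 arm phase CCW mod60 13.84 orange -164.14713557637236 orange tip -165.9662345835409 25
t 2.98 rot frame mm x,y,z(rel axle) [ 0.1 -7.9 96.6] toolx yaw 86.4 tilt -0.99998 F [ 0.2 -0.6  1.2] j [ 0.22  0.37 -0.57  1.65  0.22  1.18 -0.46]
```

>>> {"op": "arm_command", "data": {
  "deltas": [
    {"xyz": [0.8,0,0.2],"turn": 0,"jaw": 255},
    {"xyz": [1.5,0,0.3],"turn": 0,"jaw": 255},
    {"xyz": [2.1,0,0.45],"turn": 0,"jaw": 255},
    {"xyz": [2.7,0,0.65],"turn": 0,"jaw": 255},
    {"xyz": [3.3,0,0.9],"turn": 0,"jaw": 255}
  ]
}}

```text
clock: 3.4
position: [0.5622, 0.0901, 0.2481]
ee_rot: [2.284, 2.146, 0.002]
force: [0.5, -0.9, 0.4]
width: 0.004
```

```bash
python3 -c "
from h import *
wheel();where()"
```

```text
scene n 700 arm phase CCW mod60 26.32 orange -152.45468966531752 orange tip -153.07552468428895 44
t 3.45 rot frame mm x,y,z(rel axle) [ 0.1 27.5 87.3] toolx yaw 86.51 tilt -0.99998 F [ 0.1  0.7 -0.5] j [ 0.16  0.39 -0.57  1.65  0.23  1.17 -0.53]
```

>>> {"op": "arm_command", "data": {
  "deltas": [
    {"xyz": [0.5,0,0.25],"turn": 0,"jaw": 255},
    {"xyz": [1.0,0,0.5],"turn": 0,"jaw": 255},
    {"xyz": [1.5,0,0.8],"turn": 0,"jaw": 255},
    {"xyz": [2.0,0,1.1],"turn": 0,"jaw": 255},
    {"xyz": [2.3,0,1.3],"turn": 0,"jaw": 255}
  ]
}}

```text
clock: 3.87
position: [0.5629, 0.1151, 0.2336]
ee_rot: [2.283, 2.15, 0.001]
force: [-0.2, -0.3, 0.5]
width: 0.003
```

>>> {"op": "arm_command", "data": {
  "deltas": [
    {"xyz": [-0.5,0,0],"turn": 0,"jaw": 255},
    {"xyz": [-0.8,0,-4],"turn": 0,"jaw": 255},
    {"xyz": [-0.8,0,-8],"turn": 0,"jaw": 255},
    {"xyz": [-0.8,0,-10],"turn": 0,"jaw": 255}
  ]
}}

```text
clock: 4.2
position: [0.5629, 0.1077, 0.3379]
ee_rot: [2.282, 2.148, 0.007]
force: [1.4, 0.3, 0.3]
width: 0.005
```

```bash
python3 -c "
from h import *
wheel();to(0,-70,180)"
```

```text
scene n 616 arm phase CCW mod60 -15.33 orange -135.5765932910428 orange tip -135.18963469194793 46
t 4.25 rot frame mm x,y,z(rel axle) [  1.5  44.5 180.8] toolx yaw 86.52 tilt -0.99992 F [0.9 0.3 2.8] j [ 0.14  0.33 -0.59  1.49  0.19  1.36 -0.52]
shift cm [-11.45  -0.1    0.08] turn -0.28
```

>>> {"op": "arm_command", "data": {
  "deltas": [
    {"xyz": [-4,-0.1,0],"turn": 0,"jaw": 255},
    {"xyz": [-8,-0.1,0],"turn": 0,"jaw": 255},
    {"xyz": [-11,-0.1,0],"turn": 0,"jaw": 255},
    {"xyz": [-11.3,-0.1,0],"turn": 0,"jaw": 255},
    {"xyz": [-11.3,-0.1,0],"turn": 0,"jaw": 255}
  ]
}}

```text
clock: 4.67
position: [0.556, -0.0076, 0.3407]
ee_rot: [2.286, 2.14, 0.012]
force: [0.6, 0.4, -0.8]
width: 0.005
```

>>> {"op": "arm_command", "data": {
  "deltas": [
    {"xyz": [0,0,4],"turn": 0,"jaw": 255},
    {"xyz": [0,0,7.5],"turn": 0,"jaw": 255},
    {"xyz": [0,0,8.5],"turn": 0,"jaw": 255},
    {"xyz": [0,0,8.5],"turn": 0,"jaw": 255}
  ]
}}

```text
clock: 5.0
position: [0.5553, -0.0069, 0.2531]
ee_rot: [2.287, 2.145, 0.006]
force: [-0.5, -0.6, 1.1]
width: 0.004
```

```bash
python3 -c "
from h import *
wheel();to(0,-15,94)"
```

```text
scene n 674 arm phase CCW mod60 -16.23 orange -135.44463124277294 orange tip -135.00554697139884 43
t 5.05 rot frame mm x,y,z(rel axle) [  0.6 -70.7  95.5] toolx yaw 86.32 tilt -0.99994 F [ 0.3 -0.2  1.2] j [ 0.32  0.35 -0.54  1.68  0.2   1.16 -0.34]
shift cm [ 5.57 -0.11  0.14] turn -0.48
```

Push metal arm C from -15° to upright, then on along its arc.

>>> {"op": "arm_command", "data": {
  "deltas": [
    {"xyz": [1.2,0,0],"turn": 0,"jaw": 255},
    {"xyz": [2.3,0,0],"turn": 0,"jaw": 255},
    {"xyz": [3.2,0,0],"turn": 0,"jaw": 255},
    {"xyz": [4.0,0,0],"turn": 0,"jaw": 255},
    {"xyz": [4.8,-0.1,0],"turn": 0,"jaw": 255}
  ]
}}

```text
clock: 5.47
position: [0.5592, 0.0429, 0.2562]
ee_rot: [2.284, 2.144, 0.012]
force: [1.0, -1.3, -0.5]
width: 0.005
```

```bash
python3 -c "
from h import *
wheel();to(0,8.8,93.4)"
```

```text
scene n 664 arm phase CCW mod60 -1.16 orange -121.0340380755651 orange tip -120.04413499560252 45
t 5.52 rot frame mm x,y,z(rel axle) [ -0.2 -19.3  96.1] toolx yaw 86.48 tilt -0.99993 F [-0.4  1.7  1. ] j [ 0.24  0.36 -0.56  1.67  0.21  1.16 -0.43]
shift cm [ 2.81 -0.    0.27] turn -0.32
```

>>> {"op": "arm_command", "data": {
  "deltas": [
    {"xyz": [0.7,0,0.1],"turn": 0,"jaw": 255},
    {"xyz": [1.4,0,0.1],"turn": 0,"jaw": 255},
    {"xyz": [2.1,0,0.2],"turn": 0,"jaw": 255},
    {"xyz": [2.8,0,0.3],"turn": 0,"jaw": 255},
    {"xyz": [3.4,0,0.4],"turn": 0,"jaw": 255}
  ]
}}

```text
clock: 5.93
position: [0.5608, 0.0794, 0.2519]
ee_rot: [2.283, 2.147, 0.013]
force: [0.2, -1.2, 0.4]
width: 0.005
```

>>> {"op": "arm_command", "data": {
  "deltas": [
    {"xyz": [0.7,0,0.15],"turn": 0,"jaw": 255},
    {"xyz": [1.3,0,0.35],"turn": 0,"jaw": 255},
    {"xyz": [1.9,0,0.6],"turn": 0,"jaw": 255},
    {"xyz": [2.5,0,0.9],"turn": 0,"jaw": 255},
    {"xyz": [3.0,0,1.2],"turn": 0,"jaw": 255}
  ]
}}

```text
clock: 6.35
position: [0.5628, 0.1101, 0.2395]
ee_rot: [2.282, 2.147, 0.013]
force: [-0.5, -0.1, 1.1]
width: 0.004
```

```bash
python3 -c "
from h import *
wheel();to(0,49.3,75)"
```

```text
scene n 697 arm phase CCW mod60 -21.2 orange -80.08053102755346 orange tip -78.54733716432642 53
t 6.4 rot frame mm x,y,z(rel axle) [-0.2 47.2 79. ] toolx yaw 86.57 tilt -0.99994 F [0.  0.3 0.3] j [ 0.12  0.4  -0.57  1.66  0.24  1.14 -0.57]
shift cm [0.21 0.01 0.4 ] turn -0.23
```

>>> {"op": "arm_command", "data": {
  "deltas": [
    {"xyz": [0.3,0,0.3],"turn": 0,"jaw": 255},
    {"xyz": [0.5,0,0.6],"turn": 0,"jaw": 255},
    {"xyz": [0.5,0,0.6],"turn": 0,"jaw": 255}
  ]
}}

```text
clock: 6.65
position: [0.5625, 0.1167, 0.2323]
ee_rot: [2.282, 2.15, 0.012]
force: [0.4, -0.2, 0.6]
width: 0.002
```

>>> {"op": "arm_command", "data": {
  "deltas": [
    {"xyz": [-0.6,0,0],"turn": 0,"jaw": 255},
    {"xyz": [-0.8,0,-4],"turn": 0,"jaw": 255},
    {"xyz": [-0.8,0,-8],"turn": 0,"jaw": 255},
    {"xyz": [-0.8,0,-10.5],"turn": 0,"jaw": 255},
    {"xyz": [-0.8,0,-10.5],"turn": 0,"jaw": 255}
  ]
}}

```text
clock: 7.07
position: [0.5631, 0.1091, 0.3435]
ee_rot: [2.279, 2.146, 0.024]
force: [0.4, 0.6, -0.1]
width: 0.008
```

```bash
python3 -c "
from h import *
wheel();to(0,-72,180)"
```

```text
scene n 621 arm phase CCW mod60 -14.26 orange -73.81220216773816 orange tip -72.58990989085066 78
t 7.12 rot frame mm x,y,z(rel axle) [-1.000e-01  4.460e+01  1.806e+02] toolx yaw 86.56 tilt -0.99988 F [ 0.  -0.6 -0.3] j [ 0.14  0.33 -0.58  1.5   0.19  1.35 -0.52]
shift cm [-11.66   0.06   0.03] turn -0.24
```

>>> {"op": "arm_command", "data": {
  "deltas": [
    {"xyz": [-4,0,0],"turn": 0,"jaw": 255},
    {"xyz": [-8,0,0],"turn": 0,"jaw": 255},
    {"xyz": [-11,0,0],"turn": 0,"jaw": 255},
    {"xyz": [-11.3,0,0],"turn": 0,"jaw": 255},
    {"xyz": [-11.3,0,0],"turn": 0,"jaw": 255}
  ]
}}

```text
clock: 7.53
position: [0.555, -0.0077, 0.3391]
ee_rot: [2.286, 2.141, 0.016]
force: [0.6, 1.3, 0.0]
width: 0.004
```

>>> {"op": "arm_command", "data": {
  "deltas": [
    {"xyz": [0,0,4],"turn": 0,"jaw": 255},
    {"xyz": [0,0,7.5],"turn": 0,"jaw": 255},
    {"xyz": [0,0,8.5],"turn": 0,"jaw": 255},
    {"xyz": [0,0,8.5],"turn": 0,"jaw": 255}
  ]
}}

```text
clock: 7.87
position: [0.5541, -0.0068, 0.2511]
ee_rot: [2.288, 2.147, 0.01]
force: [-0.2, -0.5, 0.5]
width: 0.005
```

>>> {"op": "arm_command", "data": {
  "deltas": [
    {"xyz": [1.2,0,0],"turn": 0,"jaw": 255},
    {"xyz": [2.3,0,0],"turn": 0,"jaw": 255},
    {"xyz": [3.2,0,0],"turn": 0,"jaw": 255},
    {"xyz": [4.0,0,0],"turn": 0,"jaw": 255},
    {"xyz": [4.8,0,0],"turn": 0,"jaw": 255}
  ]
}}

```text
clock: 8.28
position: [0.5577, 0.0428, 0.2524]
ee_rot: [2.286, 2.147, 0.012]
force: [0.6, -0.6, 1.2]
width: 0.007
```

```bash
python3 -c "
from h import *
wheel();to(0,8.8,93.4)"
```

```text
scene n 666 arm phase CCW mod60 -1.34 orange -60.21372804502204 orange tip -59.47520329781188 72
t 8.33 rot frame mm x,y,z(rel axle) [ -1.3 -19.6  92.3] toolx yaw 86.5 tilt -0.99995 F [-0.2  2.1  0.3] j [ 0.24  0.36 -0.55  1.67  0.2   1.16 -0.43]
shift cm [ 2.84  0.12 -0.1 ] turn -0.3
```

>>> {"op": "arm_command", "data": {
  "deltas": [
    {"xyz": [0.7,0.1,0],"turn": 0,"jaw": 255},
    {"xyz": [1.4,0.1,0],"turn": 0,"jaw": 255},
    {"xyz": [2.1,0.1,0],"turn": 0,"jaw": 255},
    {"xyz": [2.8,0.1,0],"turn": 0,"jaw": 255},
    {"xyz": [3.4,0.1,0.1],"turn": 0,"jaw": 255}
  ]
}}

```text
clock: 8.75
position: [0.5607, 0.0792, 0.2514]
ee_rot: [2.285, 2.15, 0.013]
force: [-0.7, -1.4, -0.2]
width: 0.005
```

>>> {"op": "arm_command", "data": {
  "deltas": [
    {"xyz": [0.7,0,0.15],"turn": 0,"jaw": 255},
    {"xyz": [1.3,0,0.35],"turn": 0,"jaw": 255},
    {"xyz": [1.9,0,0.6],"turn": 0,"jaw": 255},
    {"xyz": [2.5,0,0.9],"turn": 0,"jaw": 255},
    {"xyz": [3.0,0,1.2],"turn": 0,"jaw": 255}
  ]
}}

```text
clock: 9.17
position: [0.5626, 0.1098, 0.2391]
ee_rot: [2.285, 2.15, 0.013]
force: [0.7, -0.9, 0.8]
width: 0.005
```

>>> {"op": "arm_command", "data": {
  "deltas": [
    {"xyz": [0.3,0,0.3],"turn": 0,"jaw": 255},
    {"xyz": [0.4,0,0.5],"turn": 0,"jaw": 255},
    {"xyz": [0.4,0,0.5],"turn": 0,"jaw": 255}
  ]
}}

```text
clock: 9.42
position: [0.5627, 0.1143, 0.2336]
ee_rot: [2.284, 2.151, 0.013]
force: [0.1, -0.1, -0.7]
width: 0.004
```

>>> {"op": "arm_command", "data": {
  "deltas": [
    {"xyz": [-0.6,0,0],"turn": 0,"jaw": 255},
    {"xyz": [-0.8,0,-4],"turn": 0,"jaw": 255},
    {"xyz": [-0.8,0,-8],"turn": 0,"jaw": 255},
    {"xyz": [-0.8,0,-10.5],"turn": 0,"jaw": 255},
    {"xyz": [-0.8,0,-10.5],"turn": 0,"jaw": 255}
  ]
}}

```text
clock: 9.83
position: [0.5634, 0.1064, 0.3448]
ee_rot: [2.282, 2.147, 0.025]
force: [0.5, 1.3, -0.2]
width: 0.006
```

```bash
python3 -c "
from h import *
d=wheel();to(0,-72,180)
cv2.imwrite('pics/s3.png',d['frame'][60:300,100:400,::-1].repeat(2,0).repeat(2,1))"
```

```text
scene n 612 arm phase CCW mod60 -15.82 orange -15.924774342513688 orange tip -14.114697118161219 61
t 9.88 rot frame mm x,y,z(rel axle) [  0.3  42.  181.9] toolx yaw 86.51 tilt -0.99989 F [ 0.9  0.1 -0.9] j [ 0.14  0.33 -0.57  1.5   0.18  1.36 -0.51]
shift cm [-11.41   0.03   0.13] turn -0.29
```

View pics/s3.png

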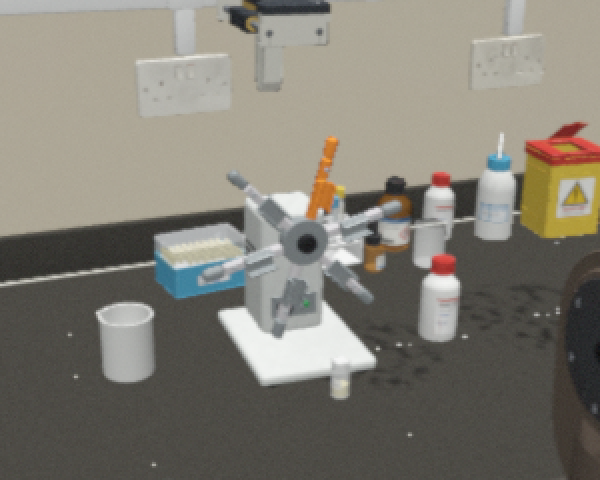

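The orange arm now points up, tip at (331,142), leaning right about 15.5°. The beaker, bottle and vial haven't moved. For the last push I'll slow down near the end and stop short of vertical.

>>> {"op": "arm_command", "data": {
  "deltas": [
    {"xyz": [-4,0,0],"turn": 0,"jaw": 255},
    {"xyz": [-8,0,0],"turn": 0,"jaw": 255},
    {"xyz": [-11,0,0],"turn": 0,"jaw": 255},
    {"xyz": [-11.3,0,0],"turn": 0,"jaw": 255},
    {"xyz": [-11.3,0,0],"turn": 0,"jaw": 255}
  ]
}}

```text
clock: 10.3
position: [0.5552, -0.0104, 0.3402]
ee_rot: [2.289, 2.142, 0.017]
force: [-0.3, 1.6, -0.5]
width: 0.007
```

>>> {"op": "arm_command", "data": {
  "deltas": [
    {"xyz": [0,0,4],"turn": 0,"jaw": 255},
    {"xyz": [0,0,7.5],"turn": 0,"jaw": 255},
    {"xyz": [0,0,8.5],"turn": 0,"jaw": 255},
    {"xyz": [0,0,8.5],"turn": 0,"jaw": 255}
  ]
}}

```text
clock: 10.63
position: [0.5542, -0.0093, 0.2523]
ee_rot: [2.291, 2.147, 0.011]
force: [-0.0, -0.4, 1.4]
width: 0.004
```

>>> {"op": "arm_command", "data": {
  "deltas": [
    {"xyz": [1.0,0,0],"turn": 0,"jaw": 255},
    {"xyz": [2.0,0,0],"turn": 0,"jaw": 255},
    {"xyz": [2.8,0,0],"turn": 0,"jaw": 255},
    {"xyz": [3.4,0,0],"turn": 0,"jaw": 255},
    {"xyz": [4.0,0,0],"turn": 0,"jaw": 255}
  ]
}}

```text
clock: 11.05
position: [0.5574, 0.0321, 0.2536]
ee_rot: [2.289, 2.148, 0.013]
force: [0.7, -0.8, 1.4]
width: 0.007
```

```bash
python3 -c "
from h import *
wheel();to(0,-17.5,94)"
```

```text
scene n 681 arm phase CCW mod60 -6.17 orange -6.103489730698726 orange tip -4.310050747538657 58
t 11.1 rot frame mm x,y,z(rel axle) [ -1.1 -30.9  93.4] toolx yaw 86.41 tilt -0.99996 F [-0.2  0.6  1.1] j [ 0.25  0.36 -0.54  1.67  0.19  1.16 -0.4 ]
shift cm [ 1.34  0.1  -0.05] turn -0.39
```

>>> {"op": "arm_command", "data": {
  "deltas": [
    {"xyz": [0.3,0,0],"turn": 0,"jaw": 255},
    {"xyz": [0.6,0,0],"turn": 0,"jaw": 255},
    {"xyz": [0.8,0,0],"turn": 0,"jaw": 255},
    {"xyz": [1.0,0,0],"turn": 0,"jaw": 255},
    {"xyz": [1.1,0,0],"turn": 0,"jaw": 255}
  ]
}}

```text
clock: 11.52
position: [0.5579, 0.0442, 0.2534]
ee_rot: [2.288, 2.149, 0.013]
force: [0.9, -0.5, 0.4]
width: 0.001
```

>>> {"op": "arm_command", "data": {
  "deltas": [
    {"xyz": [-0.6,0,0],"turn": 0,"jaw": 255},
    {"xyz": [-1.5,0,0],"turn": 0,"jaw": 255},
    {"xyz": [-4,0,-3],"turn": 0,"jaw": 255},
    {"xyz": [-8,0,-6],"turn": 0,"jaw": 255},
    {"xyz": [-11,0,-10],"turn": 0,"jaw": 255}
  ]
}}

```text
clock: 11.93
position: [0.5497, -0.0588, 0.34]
ee_rot: [2.291, 2.149, 0.01]
force: [0.9, -1.6, -0.4]
width: 0.003
```

```bash
python3 -c "
from h import *
for i in range(3): d=wheel()
where()
wheel('top');
cv2.imwrite('pics/s4.png',cv2.resize(d['frame'][110:260,190:340,::-1],None,fx=3.7,fy=3.7))"
```

```text
scene n 615 arm phase CCW mod60 -0.16 orange -0.7489782457760382 orange tip 1.4237365072618988 52
scene n 617 arm phase CCW mod60 -0.13 orange -0.8794282839644543 orange tip 1.3956122168417564 48
scene n 615 arm phase CCW mod60 -0.12 orange -0.7565042979256675 orange tip 1.4375506056392668 50
t 12.08 rot frame mm x,y,z(rel axle) [  -1.2 -123.6  182.4] toolx yaw 86.06 tilt -0.99992 F [-0.3  0.5 -0.1] j [ 0.4   0.29 -0.51  1.54  0.14  1.34 -0.19]
top n 591 arm phase CCW mod60 -0.21 orange None orange tip None 0
```

View pics/s4.png

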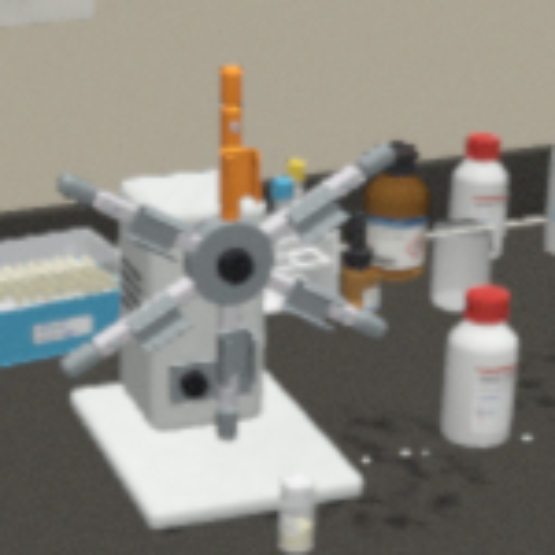

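The orange arm looks vertical: tip at (231,70), hub at (235,265), opposite arm's tip at (228,430). As an independent check I'll compare the cap's pixels with a projection of the model, and compare the ±60° arms from the top camera.

```bash
python3 -c "
from h import *
d=get_image('scene');K=d['camera_matrix'];M=np.linalg.inv(d['cam_to_world'])
def pr(x,y,z):
    w=C+RX*x+RY*y+np.array([0,0,z]);p=M[:3,:3]@w+M[:3,3];return np.array([K[0,0]*p[0]/-p[2]+K[0,2],-K[1,1]*p[1]/-p[2]+K[1,2]])
o=orange(d['frame'])
for r in (.095,.105,.115,.125):
    c=pr(0,0,r); row=int(round(c[1])); cols=np.where(o[row,200:320])[0]+200
    s=pr(0,.01,r)[0]-pr(0,-.01,r)[0]
    print(r,c.round(1),cols.min(),cols.max(),'left mm offset',((cols.mean()-c[0])/s*20).round(2))
for n in('scene','top'):
    W=cloud(get_image(n))-C;x=W@RX;y=W@RY;z=W[...,2];r=np.hypot(y,z);ph=np.rad2deg(np.arctan2(y,z))
    for a in(-120,-60,0,60,120,180):
        dd=(ph-a+180)%360-180
        m=(abs(x)<.013)&(r>.085)&(r<.134)&(abs(dd)<12)
        if m.sum()>8: print(n,a,m.sum(),dd[m].mean().round(2),((dd[m].max()+dd[m].min())/2).round(2))
for n in('scene','top'):
    W=cloud(get_image(n));x,y,z=W[...,0],W[...,1],W[...,2]
    m=((x>.4)&(x<.7)&(abs(y-.06)<.25)&(z>.03)).astype(np.uint8)
    k,L=cv2.connectedComponents(m)
    for i in range(1,k):
        p=W[L==i]
        if 40<len(p)<1500: print(n,len(p),p.min(0).round(3),p.max(0).round(3))
"
```

```text
0.095 [252.  142.2] 251 251 left mm offset 2.54
0.105 [252.1 138.1] 251 253 left mm offset 0.16
0.115 [252.1 133.9] 251 253 left mm offset 0.27
0.125 [252.2 129.7] 250 253 left mm offset 1.62
scene -120 75 0.12 -0.07
scene -60 104 1.61 0.99
scene 0 116 1.49 0.77
scene 60 118 -0.57 -0.2
scene 120 119 -1.81 -1.43
scene 180 89 -1.67 -1.47
top -120 94 2.77 1.7
top -60 139 2.76 1.43
top 0 85 -0.37 -0.28
top 60 163 -3.15 -2.34
top 120 82 -3.38 -2.85
top 180 14 0.11 -0.22
scene 524 [ 0.53 -0.15  0.03] [ 0.572 -0.102  0.112]
scene 709 [0.572 0.244 0.03 ] [0.644 0.308 0.081]
scene 87 [0.446 0.05  0.03 ] [0.468 0.072 0.05 ]
top 395 [0.576 0.243 0.03 ] [0.639 0.306 0.082]
top 66 [0.447 0.049 0.034] [0.466 0.069 0.052]
```

```bash
python3 -c "
from h import *
where();print(sign_off())"
```

```text
t 12.38 rot frame mm x,y,z(rel axle) [  -2.9 -119.   179.2] toolx yaw 86.5 tilt -0.99997 F [ 0.6  0.9 -0.5] j [ 0.4   0.29 -0.52  1.54  0.14  1.34 -0.19]
the job is handed in; nothing more can be done
None
```

The orange loading arm now points straight up, and the job was handed in at about 12.4 s. I turned the wheel about 165° counter-clockwise, seen from the front, in four gentle pushes with closed fingertips: three on metal arms, then one on the orange arm. Nothing was gripped, and the force readings I took stayed around 3 N or less.

**Wheel angle:** both cameras, averaging all visible arms, put the wheel within about 0.2° of upright. Single-arm readings disagreed more, by up to about 3.4°. They deviate in opposite directions on opposite arms, so I put that down to camera viewpoint. Comparing the orange arm with a projection of the model gave offsets of 0.2 to 2.5 mm at roughly one pixel of resolution, so it is a weaker check.

**Other objects:** the beaker, bottle and vial measured where they were at the start. At the end the top camera gave no reading of the bottle, so its position rests on the scene camera alone.

**Robot:** the gripper was about 12 cm to the right of the orange arm and above the wheel, touching nothing.

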